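# Index the bottle-cap press by one turn and stamp the next cap

## Robot

A 6-joint arm with a two-finger parallel gripper is mounted at the origin on the work surface. World frame = base frame: x ahead of the robot, y to its left, z up, the work surface at z = 0. Lengths are in m, angles in rad, forces in N, time in s.
With the tool pointing down it reaches from about 0.35 to 0.8 m from the base axis. Payload 7.3 kg.
Tool frame: the origin (TCP) lies between the finger pads; the fingertips stand 8 mm ahead of it and the grasp point (between the pads) lies 11 mm behind it (ctrl.tip_reach is the distance from the TCP to the fingertips, in m); x points along the fingers, y is the direction in which the jaws open and shut, and the axes are right-handed (so a half turn about x gives the same grasp; the last joint's range is limited). The gripper opens to 85 mm and grips with 20 to 120 N. Pads are 22 mm wide; open, the fingers measure 114 mm over their backs; the gripper's body (76 mm by 85 mm) begins 54 mm behind the grasp point. The pads swing forward as they close: fully open they stand 13 mm farther back than shut.
Start: joints at [-1.452, 0.342, 1.524, -0, 1.275, -0.146], TCP at [0.137, -0.507, 0.239] pointing down, gripper open.
Joint ranges: [-2.53, 2.53], [-0.77, 2.02], [0.04, 2.7], [-1, 4.14], [0.28, 2.66], [-3.11, 3.11]. Speed limits (rad/s): [2.57, 2.57, 3.14, 3.14, 3.14, 3.14].

## Interface

Orientations are given as a unit quaternion [w, x, y, z].
In Python, from station import ctrl, camera, ticket gives the robot as it stands.
- The arm moves only by the tool jog_arm, never from a script. Its argument "series" is a list of rows, each an object of numbers: "tx", "ty", "tz": the shift along the tool's x, y, z in m; "rx", "ry", "rz": the turn, a rotation vector about the tool's x, y, z in degrees; "gripper": the opening in per cent of the stroke, from 0 (shut) to 100 (fully open). In form: [{"tx": .., "ty": .., "tz": .., "rx": .., "ry": .., "rz": .., "gripper": ..}, ...]. A call has 1 to 8 rows; each row shifts and turns the pose as measured when the row begins, along the tool's axes as they then stand; what a row does not reach is not made up. A row lasts 1/8 s, in which the tool goes at most 62.5 mm and 10.7 degrees, less where a joint would pass 70% of its speed; a pose out of reach is approached as far as the arm can. A call with a gripper value outside its range is refused whole. The fingers move at their own pace and stop on an object; the grip force is fixed at half the most. Time passes only in rows, so rows that do not move let the fingers close. It gives the time, the measured TCP pose, the force and the opening at its end, in the units of the state.
- ctrl.read_state(): the state, without advancing time (a new reading comes with each control period).
- camera(name): name is "scene" or "side" or "wrist"; returns a dict with "color" (480x640x3 uint8, blue, green, red), "fx", "fy", "cx", "cy" (pixels), "dist" ([k1, k2, p1, p2, k3] as OpenCV has them; the pictures are not rectified), "cam_to_world" (4x4, takes a point from camera to world coordinates). Camera axes: x right, y down, z forward; pixel columns grow to the right and rows downward; lengths in m; the calibration is good to about 2 mm. A picture is of the moment at which its call begins. There is no depth.
- ticket.hand_in(): hands the job in, once; it reports no verdict.
The state is a dict: "time_s": time; "qpos": joint angles; "joint_velocities": joint speeds; "joint_efforts": joint torques, N m; "position": TCP position; "ee_rot": TCP orientation; "contact_force": force on the tool from outside, world axes, zero at the start; "wrist_torque": the same for the moment, N m; "opening": finger opening in m.
Only numpy, scipy, OpenCV 4.12 (cv2) and the standard library are available. Lean on these libraries where they do the work, as an engineer would, in place of code of your own. Each camera call takes 0.05 s, during which the arm holds its last target. There are 200 camera calls.

## Task

On the bottle-cap press, push the hand wheel clockwise (seen from above) through exactly one full turn by its upright spoke handle, so the handle is back at the index pointer and the next cap has come under the stamp; only then press the stamp all the way down with a fingertip and let it spring back up. Push with the outside of the fingers or the fingertips only: never grip the handle or the stamp head between the fingers, do not overrun or turn the wheel backwards, lift no caps, and leave everything else on the table where it stands.

Things in the scene. Friction and masses are not known exactly. Their poses are not given: they have to be found in the camera images.
- wheel (a joint): turning angle of the level aluminium hand wheel in rad: 0 at the start, grows clockwise seen from above, 6.283 after one full turn (it counts on, it does not wrap). It turns stiffly, about 4 to 6 N at the handle, and stays where it is left. One clockwise turn slides the plywood cap carrier 38 mm (one pocket) away from the wheel.
- wheel_axis (a point): point on the wheel's upright axis, level with the top of the rim, 89 mm above the table; fixed to the press, y along the bed towards the stamp, z up. Wheel: 138 mm across, three spokes, rim 14 mm thick, hub top 92 mm, its bolt 96 mm above the table; it lies on a grey gearbox 96 mm square, 62 mm tall, at one end of the press.
- handle_top (a point): centre of the top end of the spoke handle: an upright black round peg, 20 mm across, on the rim at the end of one spoke, 62 mm from the wheel axis; its top is 147 mm above the table, 58 mm above the rim. It travels round with the wheel, fixed to it.
- pointer (a point): top end of the fixed steel index pointer, a small upright tongue (6 mm square, top 81 mm above the table, so lower than the rim) just outside the rim, 92.5 mm from the wheel axis. At the start the handle stands beside it, in line with it and the axis; after exactly one turn it does again.
- stamp (a joint): how far the stamp is pressed down, in m: 0 up, 0.010 fully down. A spring pushes it up: about 2 N to start it, 5.5 N fully down.
- stamp_top (a point): centre of the top of the stamp's black round head, 38 mm across and 13 mm thick, its top 112 mm above the table when up; it moves straight down with the stamp, 10 mm. It stands on a steel stem through a dark steel bridge (102 mm wide, 80 mm tall) over the row of caps, 200 mm from the wheel axis along the bed.
- cap_1: golden bottle cap number 1 of the five in the carrier, counted from the wheel; 32 mm across, 6.5 mm tall, origin at the centre of its underside, lying loose in its 34 mm square pocket, underside 24 mm above the table. Stays in its pocket.
- cap_2: golden bottle cap number 2 of the five in the carrier, counted from the wheel; 32 mm across, 6.5 mm tall, origin at the centre of its underside, lying loose in its 34 mm square pocket, underside 24 mm above the table. The next cap: it must come under the stamp.
- cap_3: golden bottle cap number 3 of the five in the carrier, counted from the wheel; 32 mm across, 6.5 mm tall, origin at the centre of its underside, lying loose in its 34 mm square pocket, underside 24 mm above the table. Under the stamp at the start (already stamped).
- cap_4: golden bottle cap number 4 of the five in the carrier, counted from the wheel; 32 mm across, 6.5 mm tall, origin at the centre of its underside, lying loose in its 34 mm square pocket, underside 24 mm above the table. Already stamped.
- cap_5: golden bottle cap number 5 of the five in the carrier, counted from the wheel; 32 mm across, 6.5 mm tall, origin at the centre of its underside, lying loose in its 34 mm square pocket, underside 24 mm above the table. Already stamped.
- spool: bystander: blue thread spool standing upright, 38 mm across, 48 mm tall; origin at its underside centre. Leave it alone.
- jar: bystander: glass jar with a white lid, 52 mm across, 70 mm tall; origin at its underside centre. Leave it alone.
- spare_cap: bystander: loose bottle cap lying on the table, 32 mm across, 6.5 mm tall; origin at its underside centre. Leave it alone.
- eraser: bystander: white eraser in a card sleeve, 22 x 45 x 12 mm, lying flat; origin at its underside centre. Leave it alone.
- mug: bystander: white mug, 80 mm across plus handle, 90 mm tall; origin at its underside centre. Leave it alone.
- scissors: bystander: closed scissors with black loops, 190 mm long, 10 mm tall, lying flat; origin at its underside below the blade pivot. Leave it alone.
- paint: bystander: white paint bottle with a black cap, 48 mm across, 120 mm tall; origin at its underside centre. Leave it alone.

How it is judged:
By the outcome, as a careful person would: the job done as asked, in the order asked, and still so for the second after the job is handed in, with the robot touching nothing.
It also fails if it takes over 64 s, if anything falls off the work surface, if the arm or the gripper's body presses on something with over 40 N, if the wrist force passes 120 N, or if a joint passes its speed limit or range.

## Working session

There is one attempt and no reset: what is moved stays moved. The work goes in short steps, Python scripts to look and compute and a tool call to move; the robot and the scene stay as the last step left them, time stands still between calls to the robot, and variables do not carry over. Pictures are saved under pics/ and viewed, about 8 in all and at most 12, crops included, and the job is handed in when it is done.

Besides the shell and the picture viewer there is one more tool, called after "Emit:" in YAML: its name, and indented under it one key for each argument. jog_arm: Moves the arm, as the interface text tells. Its arguments: {"type":"object","properties":{"series":{"type":"array"}},"required":["series"]}

```bash
ls; mkdir -p pics
cat > h.py <<'E'
import numpy as np, cv2
from station import ctrl, camera, ticket
from scipy.spatial.transform import Rotation as R
def snap(n,f):
    c=camera(n); cv2.imwrite(f'pics/{f}.png',c['color']); 
    import pickle; pickle.dump(c,open(f'pics/{f}.pkl','wb')); return c
def load(f):
    import pickle; return pickle.load(open(f'pics/{f}.pkl','rb'))
def K(c): return np.array([[c['fx'],0,c['cx']],[0,c['fy'],c['cy']],[0,0,1.]])
def at_z(c,uv,z):
    p=cv2.undistortPoints(np.array([[uv]],float),K(c),np.array(c['dist'],float))[0,0]
    T=np.array(c['cam_to_world']); d=T[:3,:3]@[p[0],p[1],1]; o=T[:3,3]
    return o+d*(z-o[2])/d[2]
def proj(c,P):
    T=np.linalg.inv(np.array(c['cam_to_world'])); r,_=cv2.Rodrigues(T[:3,:3])
    return cv2.projectPoints(np.array(P,float).reshape(-1,3),r,T[:3,3],K(c),np.array(c['dist'],float))[0][:,0]
def st():
    s=ctrl.read_state(); print({k:np.round(s[k],4).tolist() for k in s}); return s
E
python3 - <<'E'
from h import *
st(); print(ctrl.tip_reach)
for n in ('scene','side','wrist'): c=snap(n,n+'0'); print(n,np.round(c['cam_to_world'],3).tolist(),c['fx'])
E
```

```text
pics
{'time_s': 0.0, 'qpos': [-1.452, 0.3427, 1.525, 0.0, 1.2754, -0.146], 'joint_velocities': [0.0001, -0.0005, 0.0006, 0.0009, -0.0003, 0.0014], 'joint_efforts': [-0.0002, -43.3671, -24.6011, -0.0001, 0.0079, 0.0], 'position': [0.1374, -0.5063, 0.2386], 'ee_rot': [0.0928, 0.7009, 0.0939, -0.7009], 'contact_force': [0.3653, -0.2907, -0.1699], 'wrist_torque': [0.0245, 0.0323, 0.0369], 'opening': 0.0856}
0.008
scene [[-0.837, 0.299, -0.458, 1.132], [0.547, 0.466, -0.696, 0.912], [0.006, -0.833, -0.554, 0.823], [0.0, 0.0, 0.0, 1.0]] 608.8629102343028
side [[0.989, -0.09, 0.121, 0.386], [-0.15, -0.502, 0.852, -1.155], [-0.016, -0.86, -0.51, 0.804], [0.0, 0.0, 0.0, 1.0]] 526.3461506134173
wrist [[0.262, -0.932, -0.251, 0.201], [-0.965, -0.253, -0.066, -0.49], [-0.002, 0.259, -0.966, 0.374], [0.0, 0.0, 0.0, 1.0]] 346.23223918814057
```

View pics/scene0.png

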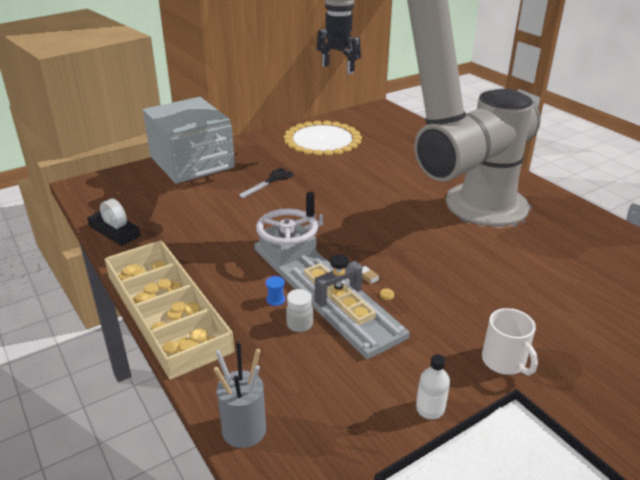

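View pics/side0.png

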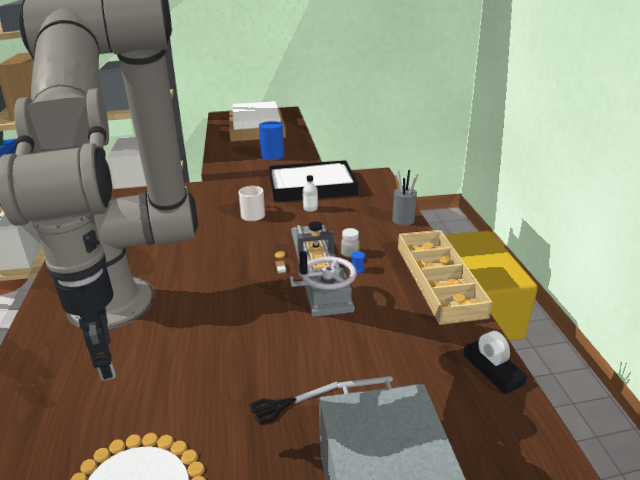

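The scene view has the wheel hub near (288,226), the handle top near (310,196), and the stamp head near (339,262). The side view has them near (328,272), (304,252) and (316,226). Next I'll enlarge both.

Run:
```python
from h import *
a=load('scene0')['color'][180:360,240:420]; b=load('side0')['color'][210:325,265:380]
a=cv2.resize(a,(400,400),interpolation=3); b=cv2.resize(b,(400,400),interpolation=3)
cv2.imwrite('pics/crop0.png',np.hstack([a,b]))
```

```text
(no output)
```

View pics/crop0.png

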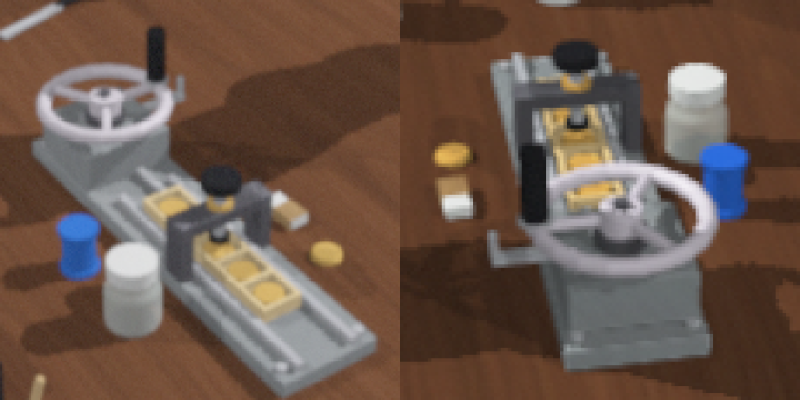

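Run:
```python
from h import *
A=load('scene0');B=load('side0')
o={}
for n,z,a,b in [('bolt',.096,(286.8,221.4),(328.8,268.4)),('handle',.147,(310.2,193.5),(303.5,252.5)),('stamp',.112,(339,257.9),(315.6,224.4)),('pointer',.081,(321,215),(291.7,277.6))]:
    p,q=at_z(A,a,z),at_z(B,b,z); o[n]=(p+q)/2; print(n,p.round(4),q.round(4))
d=lambda m:(o[m]-o['bolt'])[:2]
for m in('handle','stamp','pointer'): print(m,np.linalg.norm(d(m)),np.degrees(np.arctan2(*d(m)[::-1])))
```

```text
bolt [ 0.5675 -0.0809  0.096 ] [ 0.5628 -0.089   0.096 ]
handle [ 0.5047 -0.0827  0.147 ] [ 0.5021 -0.0869  0.147 ]
stamp [0.5612 0.1133 0.112 ] [0.5599 0.1115 0.112 ]
pointer [ 0.4756 -0.0825  0.081 ] [ 0.4704 -0.0911  0.081 ]
handle 0.06178452405351003 179.84896677502311
stamp 0.19747400433828344 91.32864269661694
pointer 0.09217195313010353 -178.84356483260348
```

```bash
cat >> h.py <<'E'
def pose():
    s=ctrl.read_state(); q=s['ee_rot']; return s,np.array(s['position']),R.from_quat([q[1],q[2],q[3],q[0]])
def down(psi): # tool x down, tool z at heading psi (deg)
    c,s_=np.cos(np.radians(psi)),np.sin(np.radians(psi)); z=np.array([c,s_,0]); x=np.array([0,0,-1.]); return R.from_matrix(np.c_[x,np.cross(z,x),z])
def rows(targets):
    """targets: list of (pos, psi); prints tool-frame rows"""
    s,p,r=pose()
    for P,psi in targets:
        P=np.array(P); r2=down(psi); t=r.inv().apply(P-p)*1000; w=np.degrees((r.inv()*r2).as_rotvec())
        print('t(mm)',t.round(1),'r',w.round(1)); p,r=P,r2
def psi():
    s,p,r=pose(); z=r.as_matrix()[:,2]; return np.degrees(np.arctan2(z[1],z[0]))
def brief():
    s,p,r=pose(); print('t',round(s['time_s'],2),'p',p.round(4),'psi',round(psi(),1),'q6',round(s['qpos'][5],2),'F',np.round(s['contact_force'],1),'op',round(s['opening'],3),'tilt',np.round(r.as_matrix()[:,0],3))
def line(P,a1,n):
    s,p,r=pose(); a0=psi(); P=np.array(P)
    rows([(p+(P-p)*k/n,a0+(a1-a0)*k/n) for k in range(1,n+1)])
E
python3 -c "
from h import *
brief(); line([.455,-.16,.24],58,22)"
```

```text
t 0.15 p [ 0.1374 -0.5064  0.2388] psi -164.8 q6 -0.15 F [ 0.6  0.2 -0.3] op 0.086 tilt [-0.     0.001 -1.   ]
t(mm) [ -0.  -11.4 -18.1] r [-10.1  -0.    0.1]
t(mm) [ -0.1  -8.1 -19.8] r [-10.1   0.    0. ]
t(mm) [ -0.1  -4.5 -20.9] r [-10.1   0.    0. ]
t(mm) [ -0.1  -0.7 -21.4] r [-10.1   0.    0. ]
t(mm) [ -0.1   3.  -21.1] r [-10.1   0.    0. ]
t(mm) [ -0.1   6.7 -20.3] r [-10.1   0.    0. ]
t(mm) [ -0.1  10.2 -18.8] r [-10.1   0.    0. ]
t(mm) [ -0.1  13.3 -16.7] r [-10.1   0.    0. ]
t(mm) [ -0.1  16.1 -14.1] r [-10.1   0.   -0. ]
t(mm) [ -0.1  18.3 -11.1] r [-10.1  -0.    0. ]
t(mm) [-0.1 19.9 -7.7] r [-10.1   0.   -0. ]
t(mm) [-0.1 21.  -4. ] r [-10.1   0.    0. ]
t(mm) [-0.1 21.4 -0.3] r [-10.1   0.    0. ]
t(mm) [-0.1 21.1  3.5] r [-10.1   0.    0. ]
t(mm) [-0.1 20.1  7.1] r [-10.1   0.    0. ]
t(mm) [-0.1 18.6 10.6] r [-10.1   0.    0. ]
t(mm) [-0.1 16.4 13.7] r [-10.1   0.    0. ]
t(mm) [-0.1 13.8 16.3] r [-10.1   0.    0. ]
t(mm) [-0.1 10.7 18.5] r [-10.1   0.    0. ]
t(mm) [-0.1  7.3 20.1] r [-10.1   0.    0. ]
t(mm) [-0.1  3.6 21.1] r [-10.1   0.    0. ]
t(mm) [-0.1 -0.1 21.4] r [-10.1   0.    0. ]
```

Emit:
jog_arm:
  series:
    - {"ty":-0.011,"tz":-0.018,"rx":-10,"gripper":0}
    - {"ty":-0.008,"tz":-0.02,"rx":-10,"gripper":0}
    - {"ty":-0.0045,"tz":-0.021,"rx":-10,"gripper":0}
    - {"ty":-0.001,"tz":-0.0215,"rx":-10,"gripper":0}
    - {"ty":0.003,"tz":-0.021,"rx":-10,"gripper":0}
    - {"ty":0.007,"tz":-0.02,"rx":-10,"gripper":0}
    - {"ty":0.01,"tz":-0.019,"rx":-10,"gripper":0}
    - {"ty":0.013,"tz":-0.017,"rx":-10,"gripper":0}

```text
$.series[0]: bad value
```

Emit:
jog_arm:
  series:
    - {"ty":0.016,"tz":-0.014,"rx":-10,"gripper":0}
    - {"ty":0.018,"tz":-0.011,"rx":-10,"gripper":0}
    - {"ty":0.02,"tz":-0.008,"rx":-10,"gripper":0}
    - {"ty":0.021,"tz":-0.004,"rx":-10,"gripper":0}
    - {"ty":0.0215,"tz":0,"rx":-10,"gripper":0}
    - {"ty":0.021,"tz":0.0035,"rx":-10,"gripper":0}
    - {"ty":0.02,"tz":0.007,"rx":-10,"gripper":0}
    - {"ty":0.0185,"tz":0.0105,"rx":-10,"gripper":0}

```text
$.series[0]: bad value
```

```bash
python3 -c "
from h import *
brief(); line([.455,-.16,.24],58,8)"
```

```text
t 0.15 p [ 0.1374 -0.5064  0.2388] psi -164.8 q6 -0.15 F [ 0.6  0.2 -0.3] op 0.086 tilt [-0.     0.001 -1.   ]
t(mm) [ -0.1 -31.4 -49.7] r [-27.9  -0.    0.1]
t(mm) [ -0.1  -4.6 -58.6] r [-27.9   0.    0. ]
t(mm) [ -0.1  23.3 -53.9] r [-27.9   0.    0. ]
t(mm) [ -0.1  45.8 -36.8] r [-27.9   0.    0. ]
t(mm) [ -0.1  57.7 -11.1] r [-27.9   0.    0. ]
t(mm) [-0.1 56.2 17.1] r [-27.9   0.    0. ]
t(mm) [-0.1 41.7 41.4] r [-27.9   0.    0. ]
t(mm) [-0.1 17.5 56.1] r [-27.9   0.    0. ]
```

Emit:
jog_arm:
  series:
    - {"tx":0,"ty":-0.011,"tz":-0.018,"rx":-10,"ry":0,"rz":0,"gripper":0}
    - {"tx":0,"ty":-0.008,"tz":-0.02,"rx":-10,"ry":0,"rz":0,"gripper":0}
    - {"tx":0,"ty":-0.0045,"tz":-0.021,"rx":-10,"ry":0,"rz":0,"gripper":0}
    - {"tx":0,"ty":-0.001,"tz":-0.0215,"rx":-10,"ry":0,"rz":0,"gripper":0}
    - {"tx":0,"ty":0.003,"tz":-0.021,"rx":-10,"ry":0,"rz":0,"gripper":0}
    - {"tx":0,"ty":0.007,"tz":-0.02,"rx":-10,"ry":0,"rz":0,"gripper":0}
    - {"tx":0,"ty":0.01,"tz":-0.019,"rx":-10,"ry":0,"rz":0,"gripper":0}
    - {"tx":0,"ty":0.013,"tz":-0.017,"rx":-10,"ry":0,"rz":0,"gripper":0}

```text
time_s: 1.15
position: [0.2535, -0.3749, 0.2367]
ee_rot: [0.53, 0.467, 0.534, -0.464]
contact_force: [0.6, -0.2, 0.3]
opening: 0.0001
```

Emit:
jog_arm:
  series:
    - {"tx":0,"ty":0.016,"tz":-0.014,"rx":-10,"ry":0,"rz":0,"gripper":0}
    - {"tx":0,"ty":0.018,"tz":-0.011,"rx":-10,"ry":0,"rz":0,"gripper":0}
    - {"tx":0,"ty":0.02,"tz":-0.008,"rx":-10,"ry":0,"rz":0,"gripper":0}
    - {"tx":0,"ty":0.021,"tz":-0.004,"rx":-10,"ry":0,"rz":0,"gripper":0}
    - {"tx":0,"ty":0.0215,"tz":0,"rx":-10,"ry":0,"rz":0,"gripper":0}
    - {"tx":0,"ty":0.021,"tz":0.0035,"rx":-10,"ry":0,"rz":0,"gripper":0}
    - {"tx":0,"ty":0.02,"tz":0.007,"rx":-10,"ry":0,"rz":0,"gripper":0}
    - {"tx":0,"ty":0.0185,"tz":0.0105,"rx":-10,"ry":0,"rz":0,"gripper":0}

```text
time_s: 2.15
position: [0.3665, -0.2392, 0.236]
ee_rot: [0.706, 0.001, 0.708, 0.005]
contact_force: [0.4, 0.8, -0.3]
opening: -0.0004
```

```bash
python3 -c "
from h import *
brief(); line([.455,-.16,.24],58,8)"
```

```text
t 2.15 p [ 0.3665 -0.2392  0.236 ] psi 0.3 q6 -2.33 F [ 0.4  0.8 -0.3] op -0.0 tilt [-0.004  0.009 -1.   ]
t(mm) [-0.5  9.8 11.1] r [-7.2 -0.2 -0.5]
t(mm) [-0.5  8.4 12.3] r [-7.2  0.   0. ]
t(mm) [-0.5  6.8 13.2] r [-7.2  0.   0. ]
t(mm) [-0.5  5.  14. ] r [-7.2  0.   0. ]
t(mm) [-0.5  3.3 14.5] r [-7.2  0.   0. ]
t(mm) [-0.5  1.4 14.8] r [-7.2  0.   0. ]
t(mm) [-0.5 -0.5 14.8] r [-7.2  0.   0. ]
t(mm) [-0.5 -2.3 14.7] r [-7.2  0.   0. ]
```

Emit:
jog_arm:
  series:
    - {"tx":0,"ty":0.01,"tz":0.011,"rx":-6,"ry":0,"rz":-0.5,"gripper":0}
    - {"tx":0,"ty":0.0085,"tz":0.012,"rx":-6,"ry":0,"rz":0,"gripper":0}
    - {"tx":0,"ty":0.007,"tz":0.013,"rx":-6,"ry":0,"rz":0,"gripper":0}
    - {"tx":-0.001,"ty":0.006,"tz":0.0135,"rx":-6,"ry":0,"rz":0,"gripper":0}
    - {"tx":-0.001,"ty":0.0045,"tz":0.014,"rx":-6,"ry":0,"rz":0,"gripper":0}
    - {"tx":-0.001,"ty":0.003,"tz":0.0145,"rx":-6,"ry":0,"rz":0,"gripper":0}
    - {"tx":-0.001,"ty":0.0015,"tz":0.0145,"rx":-6,"ry":0,"rz":0,"gripper":0}
    - {"tx":0,"ty":0,"tz":0.0145,"rx":-6,"ry":0,"rz":0,"gripper":0}

```text
time_s: 3.15
position: [0.4548, -0.155, 0.2382]
ee_rot: [0.639, -0.297, 0.642, 0.301]
contact_force: [1.2, 0.1, -0.1]
opening: 0.0002
```

Emit:
jog_arm:
  series:
    - {"tx":0,"ty":0,"tz":0,"rx":0,"ry":0,"rz":0,"gripper":0}

```text
time_s: 3.28
position: [0.4549, -0.1545, 0.2379]
ee_rot: [0.639, -0.297, 0.642, 0.301]
contact_force: [-0.7, -0.8, -0.2]
opening: 0.0003
```

```bash
python3 -c "
from h import *
snap('wrist','w1');brief(); line([.488,-.112,.12],58,8)"
```

```text
t 3.33 p [ 0.4546 -0.1548  0.2379] psi 50.0 q6 -2.93 F [0.6 0.2 0.4] op -0.0 tilt [-0.008  0.003 -1.   ]
t(mm) [14.7  0.1  6.8] r [-1.  -0.2 -0.4]
t(mm) [14.7  0.1  6.8] r [-1.  0.  0.]
t(mm) [14.7  0.   6.8] r [-1.  0.  0.]
t(mm) [14.7 -0.1  6.8] r [-1.  0.  0.]
t(mm) [14.7 -0.2  6.8] r [-1.  0.  0.]
t(mm) [14.7 -0.4  6.8] r [-1.  0.  0.]
t(mm) [14.7 -0.5  6.8] r [-1.  0.  0.]
t(mm) [14.7 -0.6  6.8] r [-1.  0.  0.]
```

View pics/w1.png

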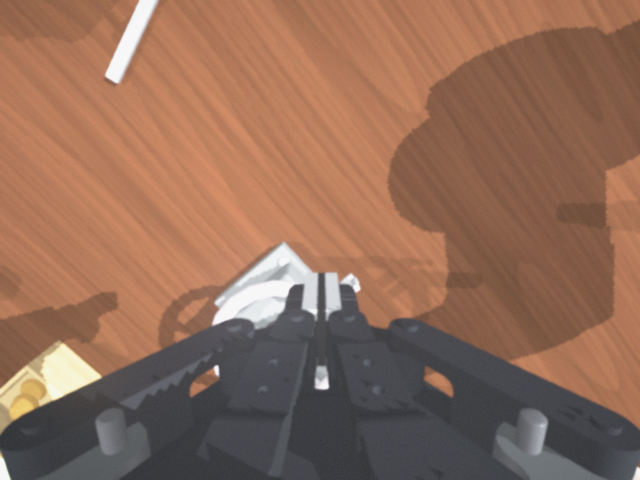

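Most of the press is behind the shut fingers in this view. Part of the wheel shows near (250,300) and the pointer near (350,283), which agrees with the estimates. I'll descend behind the handle.

Emit:
jog_arm:
  series:
    - {"tx":0.015,"ty":0,"tz":0.007,"rx":-1,"ry":0,"rz":-0.4,"gripper":0}
    - {"tx":0.015,"ty":0,"tz":0.007,"rx":-1,"ry":0,"rz":0,"gripper":0}
    - {"tx":0.015,"ty":0,"tz":0.007,"rx":-1,"ry":0,"rz":0,"gripper":0}
    - {"tx":0.015,"ty":0,"tz":0.007,"rx":-1,"ry":0,"rz":0,"gripper":0}
    - {"tx":0.015,"ty":0,"tz":0.007,"rx":-1,"ry":0,"rz":0,"gripper":0}
    - {"tx":0.015,"ty":0,"tz":0.006,"rx":-1,"ry":0,"rz":0,"gripper":0}
    - {"tx":0.015,"ty":0,"tz":0.006,"rx":-1,"ry":0,"rz":0,"gripper":0}
    - {"tx":0.013,"ty":0,"tz":0.006,"rx":-1,"ry":0,"rz":0,"gripper":0}

```text
time_s: 4.32
position: [0.4856, -0.1141, 0.1152]
ee_rot: [0.619, -0.341, 0.621, 0.339]
contact_force: [-0.5, -0.6, -0.2]
opening: 0.0002
```

Run:
```python
from h import *
brief()
A=snap('scene','scene1');B=snap('side','side1')
a=cv2.resize(A['color'][160:260,240:340],(400,400),interpolation=3); b=cv2.resize(B['color'][210:325,265:380],(400,400),interpolation=3)
cv2.imwrite('pics/crop1.png',np.hstack([a,b]))
```

```text
t 4.33 p [ 0.4856 -0.1141  0.1152] psi 57.5 q6 -2.95 F [-0.5 -0.6 -0.2] op 0.0 tilt [-0.001 -0.004 -1.   ]
```

View pics/crop1.png

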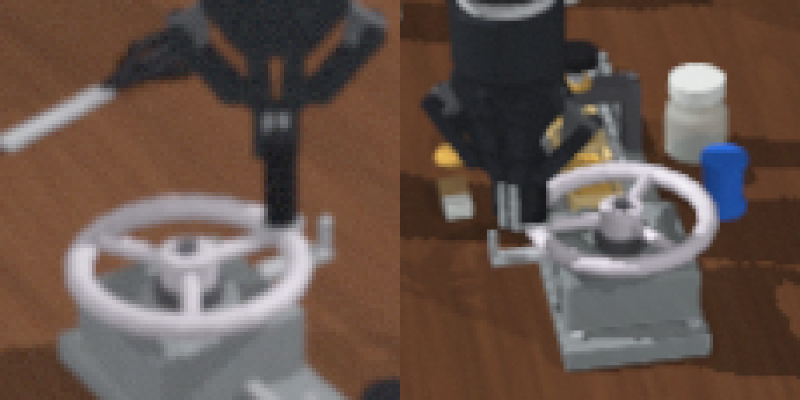

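Emit:
jog_arm:
  series:
    - {"tx":0,"ty":0,"tz":0.003,"rx":0,"ry":0,"rz":0,"gripper":0}
    - {"tx":0,"ty":0,"tz":0.003,"rx":0,"ry":0,"rz":0,"gripper":0}
    - {"tx":0,"ty":0,"tz":0.003,"rx":0,"ry":0,"rz":0,"gripper":0}
    - {"tx":0,"ty":0,"tz":0.002,"rx":0,"ry":0,"rz":0,"gripper":0}
    - {"tx":0,"ty":0,"tz":0.002,"rx":0,"ry":0,"rz":0,"gripper":0}

```text
time_s: 5.05
position: [0.493, -0.1027, 0.1161]
ee_rot: [0.619, -0.341, 0.621, 0.339]
contact_force: [-4.7, -4.3, -0.7]
opening: 0.0001
```

```bash
cat >> h.py <<'E'
AX=np.array([.565,-.0855]); D=21.
def push(th,d=None,rate=.9,psi0=57.5,z=.116):
    d=D if d is None else d
    f=np.radians(180-th); ps=psi0-rate*th; H=AX+.062*np.array([np.cos(f),np.sin(f)])
    return np.r_[H-d/1000*np.array([np.cos(np.radians(ps)),np.sin(np.radians(ps))]),z],ps
def theta(d=None): # wheel angle if in contact: face line tangent to peg
    s,p,r=pose(); a=np.radians(psi()); n=np.array([np.cos(a),np.sin(a)]); d=D if d is None else d
    # n.(AX+62(cosf,sinf)-p)=d
    c=(d/1000-n@(AX-p[:2]))/.062; c=np.clip(c,-1,1); o=[]
    for sg in(1,-1):
        f=a+sg*np.arccos(c); o.append(round((180-np.degrees(f))%360,1))
    return o
E
python3 -c "
from h import *
brief(); print(theta())"
```

```text
t 5.05 p [ 0.493  -0.1027  0.1161] psi 57.5 q6 -2.93 F [-4.7 -4.3 -0.7] op 0.0 tilt [-0.001 -0.004 -1.   ]
[np.float64(1.2), np.float64(243.8)]
```

```bash
python3 -c "
from h import *
rows([push(1+10*k) for k in range(1,9)])"
```

```text
t(mm) [0.1 9.9 9.8] r [ 9.9 -0.2  0.1]
t(mm) [0.  8.1 9.9] r [9. 0. 0.]
t(mm) [ 0.   7.9 10. ] r [9. 0. 0.]
t(mm) [ 0.   7.7 10.1] r [9. 0. 0.]
t(mm) [ 0.   7.6 10.2] r [9. 0. 0.]
t(mm) [ 0.   7.4 10.3] r [9. 0. 0.]
t(mm) [ 0.   7.2 10.3] r [9. 0. 0.]
t(mm) [ 0.   7.1 10.4] r [9. 0. 0.]
```

Emit:
jog_arm:
  series:
    - {"tx":0,"ty":0.009,"tz":0.01,"rx":9,"ry":0,"rz":0,"gripper":0}
    - {"tx":0,"ty":0.008,"tz":0.01,"rx":9,"ry":0,"rz":0,"gripper":0}
    - {"tx":0,"ty":0.008,"tz":0.01,"rx":9,"ry":0,"rz":0,"gripper":0}
    - {"tx":0,"ty":0.0075,"tz":0.01,"rx":9,"ry":0,"rz":0,"gripper":0}

```text
time_s: 5.55
position: [0.496, -0.0543, 0.1161]
ee_rot: [0.693, -0.127, 0.699, 0.123]
contact_force: [-4.2, -3.0, 3.3]
opening: 0.0001
```

```bash
python3 -c "
from h import *
brief(); t=theta();print(t); t=t[0]
rows([push(t+10*k) for k in range(1,9)])"
```

```text
t 5.55 p [ 0.496  -0.0543  0.1161] psi 20.4 q6 -2.18 F [-4.2 -3.   3.3] op 0.0 tilt [-0.008 -0.008 -1.   ]
[np.float64(37.6), np.float64(281.6)]
t(mm) [-0.   6.3  9.7] r [ 5.7 -0.6  0.3]
t(mm) [ 0.   7.5 10.2] r [9. 0. 0.]
t(mm) [ 0.   7.3 10.3] r [9. 0. 0.]
t(mm) [ 0.   7.1 10.4] r [9. 0. 0.]
t(mm) [ 0.   6.9 10.4] r [9. 0. 0.]
t(mm) [ 0.   6.8 10.5] r [9. 0. 0.]
t(mm) [ 0.   6.6 10.6] r [9. 0. 0.]
t(mm) [ 0.   6.4 10.6] r [9. 0. 0.]
```

Contact is tracking the plan, and the force is modest.

Emit:
jog_arm:
  series:
    - {"tx":0,"ty":0.007,"tz":0.01,"rx":7,"ry":-0.6,"rz":0.3,"gripper":0}
    - {"tx":0,"ty":0.0075,"tz":0.01,"rx":9,"ry":0,"rz":0,"gripper":0}
    - {"tx":0,"ty":0.0075,"tz":0.0105,"rx":9,"ry":0,"rz":0,"gripper":0}
    - {"tx":0,"ty":0.007,"tz":0.0105,"rx":9,"ry":0,"rz":0,"gripper":0}
    - {"tx":0,"ty":0.007,"tz":0.0105,"rx":9,"ry":0,"rz":0,"gripper":0}
    - {"tx":0,"ty":0.007,"tz":0.0105,"rx":9,"ry":0,"rz":0,"gripper":0}

```text
time_s: 6.3
position: [0.5498, -0.0107, 0.1157]
ee_rot: [0.671, 0.202, 0.683, -0.204]
contact_force: [-3.9, 1.1, 3.4]
opening: 0.0003
```

```bash
python3 -c "
from h import *
brief(); t=theta();print(t); t=t[0]
rows([push(t+10*k) for k in range(1,9)])"
```

```text
t 6.3 p [ 0.5498 -0.0107  0.1157] psi -33.3 q6 -1.15 F [-3.9  1.1  3.4] op 0.0 tilt [-0.017  0.002 -1.   ]
[np.float64(91.3), np.float64(335.4)]
t(mm) [-0.5  3.4  9.6] r [ 0.3 -0.9  0.4]
t(mm) [ 0.   6.5 10.6] r [9. 0. 0.]
t(mm) [ 0.   6.3 10.6] r [9. 0. 0.]
t(mm) [ 0.   6.1 10.7] r [9. 0. 0.]
t(mm) [ 0.   6.  10.7] r [9. 0. 0.]
t(mm) [ 0.   5.8 10.8] r [9. 0. 0.]
t(mm) [ 0.   5.6 10.8] r [9. 0. 0.]
t(mm) [ 0.   5.4 10.9] r [9. 0. 0.]
```

Emit:
jog_arm:
  series:
    - {"tx":0,"ty":0.004,"tz":0.01,"rx":4,"ry":-0.9,"rz":0.4,"gripper":0}
    - {"tx":0,"ty":0.006,"tz":0.0105,"rx":7,"ry":0,"rz":0,"gripper":0}
    - {"tx":0,"ty":0.006,"tz":0.0105,"rx":8,"ry":-0.2,"rz":0,"gripper":0}
    - {"tx":0,"ty":0.006,"tz":0.0105,"rx":9,"ry":-0.2,"rz":0,"gripper":0}
    - {"tx":0,"ty":0.006,"tz":0.0105,"rx":9,"ry":-0.2,"rz":0,"gripper":0}
    - {"tx":0,"ty":0.006,"tz":0.0105,"rx":9,"ry":-0.2,"rz":0,"gripper":0}

```text
time_s: 7.05
position: [0.6114, -0.0284, 0.1152]
ee_rot: [0.538, 0.456, 0.54, -0.46]
contact_force: [-1.9, 4.4, 1.4]
opening: -0.0003
```

```bash
python3 -c "
from h import *
brief(); t=theta();print(t); t=t[0]
rows([push(t+10*k) for k in range(1,9)])"
```

```text
t 7.05 p [ 0.6114 -0.0284  0.1152] psi -80.8 q6 -0.33 F [-1.9  4.4  1.4] op -0.0 tilt [-0.005 -0.002 -1.   ]
[np.float64(144.0), np.float64(17.5)]
t(mm) [-0.8  4.5 10. ] r [0.3 0.1 0.3]
t(mm) [ 0.   5.6 10.8] r [ 9.  0. -0.]
t(mm) [ 0.   5.4 10.9] r [9. 0. 0.]
t(mm) [ 0.   5.2 10.9] r [9. 0. 0.]
t(mm) [ 0.   5.  10.9] r [9. 0. 0.]
t(mm) [ 0.   4.8 11. ] r [9. 0. 0.]
t(mm) [ 0.   4.6 11. ] r [9. 0. 0.]
t(mm) [ 0.   4.4 11. ] r [9. 0. 0.]
```

Emit:
jog_arm:
  series:
    - {"tx":-0.0005,"ty":0.005,"tz":0.0105,"rx":4,"ry":0,"rz":0.3,"gripper":0}
    - {"tx":0,"ty":0.0055,"tz":0.0105,"rx":7,"ry":-0.1,"rz":0,"gripper":0}
    - {"tx":0,"ty":0.0055,"tz":0.011,"rx":8,"ry":-0.1,"rz":0,"gripper":0}
    - {"tx":0,"ty":0.005,"tz":0.011,"rx":9,"ry":-0.1,"rz":0,"gripper":0}
    - {"tx":0,"ty":0.005,"tz":0.011,"rx":9,"ry":-0.1,"rz":0,"gripper":0}
    - {"tx":0,"ty":0.005,"tz":0.011,"rx":9,"ry":-0.1,"rz":0,"gripper":0}
    - {"tx":0,"ty":0.005,"tz":0.011,"rx":9,"ry":-0.1,"rz":0,"gripper":0}

```text
time_s: 7.92
position: [0.6336, -0.099, 0.1151]
ee_rot: [0.256, 0.66, 0.257, -0.658]
contact_force: [4.4, 3.1, -1.3]
opening: -0.0002
```

```bash
python3 -c "
from h import *
brief(); t=theta();print(t); t=t[0]
rows([push(t+10*k) for k in range(1,9)])"
```

```text
t 7.92 p [ 0.6336 -0.099   0.1151] psi -137.5 q6 0.55 F [ 4.4  3.1 -1.3] op -0.0 tilt [ 0.002  0.002 -1.   ]
[np.float64(208.2), np.float64(66.7)]
t(mm) [-0.9  5.3 10.5] r [ 1.4 -0.2 -0. ]
t(mm) [ 0.   4.4 11. ] r [9. 0. 0.]
t(mm) [-0.   4.2 11. ] r [9. 0. 0.]
t(mm) [-0.  4. 11.] r [9. 0. 0.]
t(mm) [ 0.   3.8 11.1] r [9. 0. 0.]
t(mm) [ 0.   3.6 11.1] r [9. 0. 0.]
t(mm) [-0.   3.4 11.1] r [9. 0. 0.]
t(mm) [-0.   3.2 11.1] r [9. 0. 0.]
```

Emit:
jog_arm:
  series:
    - {"tx":-0.0005,"ty":0.005,"tz":0.0105,"rx":4,"ry":-0.2,"rz":0,"gripper":0}
    - {"tx":0,"ty":0.005,"tz":0.011,"rx":7,"ry":0,"rz":0,"gripper":0}
    - {"tx":0,"ty":0.0045,"tz":0.011,"rx":8,"ry":0,"rz":0,"gripper":0}
    - {"tx":0,"ty":0.004,"tz":0.011,"rx":8,"ry":0,"rz":0,"gripper":0}
    - {"tx":0,"ty":0.004,"tz":0.011,"rx":8,"ry":0,"rz":0,"gripper":0}
    - {"tx":0,"ty":0.004,"tz":0.011,"rx":8,"ry":0,"rz":0,"gripper":0}
    - {"tx":0,"ty":0.004,"tz":0.011,"rx":8,"ry":0,"rz":0,"gripper":0}

```text
time_s: 8.8
position: [0.5826, -0.1509, 0.1156]
ee_rot: [-0.065, 0.709, -0.061, -0.699]
contact_force: [4.7, 1.0, -0.0]
opening: -0.0
```

```bash
python3 -c "
from h import *
brief(); t=theta();print(t); t=t[0]
rows([push(t+10*k) for k in range(1,8)])"
```

```text
t 8.8 p [ 0.5826 -0.1509  0.1156] psi 169.8 q6 1.36 F [ 4.7  1.  -0. ] op -0.0 tilt [ 0.015  0.004 -1.   ]
[np.float64(272.9), np.float64(107.5)]
t(mm) [-0.5  3.2 10.9] r [ 6.9 -0.8  0.4]
t(mm) [ 0.   3.1 11.1] r [9. 0. 0.]
t(mm) [-0.   2.9 11.1] r [9. 0. 0.]
t(mm) [ 0.   2.8 11.1] r [9. 0. 0.]
t(mm) [ 0.   2.6 11. ] r [9. 0. 0.]
t(mm) [-0.   2.4 11. ] r [9. 0. 0.]
t(mm) [ 0.   2.2 11. ] r [9. 0. 0.]
```

Emit:
jog_arm:
  series:
    - {"tx":-0.0005,"ty":0.003,"tz":0.011,"rx":6,"ry":-0.8,"rz":0.4,"gripper":0}
    - {"tx":0,"ty":0.003,"tz":0.011,"rx":8,"ry":-0.2,"rz":0,"gripper":0}
    - {"tx":0,"ty":0.003,"tz":0.011,"rx":8,"ry":-0.1,"rz":0,"gripper":0}
    - {"tx":0,"ty":0.003,"tz":0.011,"rx":8,"ry":-0.1,"rz":0,"gripper":0}
    - {"tx":0,"ty":0.0025,"tz":0.009,"rx":7,"ry":0,"rz":0,"gripper":0}
    - {"tx":0,"ty":0.0015,"tz":0.006,"rx":5,"ry":0,"rz":0,"gripper":0}

```text
time_s: 9.55
position: [0.5284, -0.1433, 0.1163]
ee_rot: [-0.319, 0.634, -0.32, -0.627]
contact_force: [0.7, -5.4, -2.8]
opening: -0.0002
```

```bash
python3 -c "
from h import *
brief(); t=theta();print(t); t=t[0]
rows([push(t+(354-t)*k/8) for k in range(1,9)])"
```

```text
t 9.55 p [ 0.5284 -0.1433  0.1163] psi 126.2 q6 2.11 F [ 0.7 -5.4 -2.8] op -0.0 tilt [ 0.008 -0.005 -1.   ]
[np.float64(320.1), np.float64(147.5)]
t(mm) [ 0.3 -1.5  4.6] r [ 0.6 -0.5  0.2]
t(mm) [-0.   1.2  4.6] r [3.8 0.  0. ]
t(mm) [0.  1.2 4.6] r [3.8 0.  0. ]
t(mm) [0.  1.2 4.6] r [3.8 0.  0. ]
t(mm) [0.  1.1 4.6] r [3.8 0.  0. ]
t(mm) [0.  1.1 4.6] r [3.8 0.  0. ]
t(mm) [0.  1.1 4.6] r [3.8 0.  0. ]
t(mm) [0.  1.  4.6] r [3.8 0.  0. ]
```

Emit:
jog_arm:
  series:
    - {"tx":0,"ty":0,"tz":0.0045,"rx":2,"ry":-0.5,"rz":0.2,"gripper":0}
    - {"tx":0,"ty":0.0005,"tz":0.0045,"rx":3,"ry":0,"rz":0,"gripper":0}
    - {"tx":0,"ty":0.001,"tz":0.0045,"rx":3.5,"ry":0,"rz":0,"gripper":0}
    - {"tx":0,"ty":0.001,"tz":0.0045,"rx":3.5,"ry":0,"rz":0,"gripper":0}
    - {"tx":0,"ty":0.001,"tz":0.0045,"rx":3.5,"ry":0,"rz":0,"gripper":0}
    - {"tx":0,"ty":0.001,"tz":0.004,"rx":3.5,"ry":0,"rz":0,"gripper":0}

```text
time_s: 10.3
position: [0.5116, -0.1291, 0.1165]
ee_rot: [-0.42, 0.57, -0.426, -0.563]
contact_force: [-1.4, -4.2, -1.1]
opening: -0.0001
```

Run:
```python
from h import *
brief(); t=theta();print(t)
A=snap('scene','scene2');B=snap('side','side2')
# initial over current, both cams
f=lambda n,y,x,s:cv2.resize(load(n)['color'][y:y+s,x:x+s],(300,300),interpolation=3)
cv2.imwrite('pics/crop2.png',np.vstack([np.hstack([f('scene0',180,255,75),f('side0',230,275,75)]),np.hstack([f('scene2',180,255,75),f('side2',230,275,75)])]))
```

```text
t 10.3 p [ 0.5116 -0.1291  0.1165] psi 106.5 q6 2.47 F [-1.4 -4.2 -1.1] op -0.0 tilt [ 0.002 -0.012 -1.   ]
[np.float64(338.2), np.float64(168.7)]
```

View pics/crop2.png

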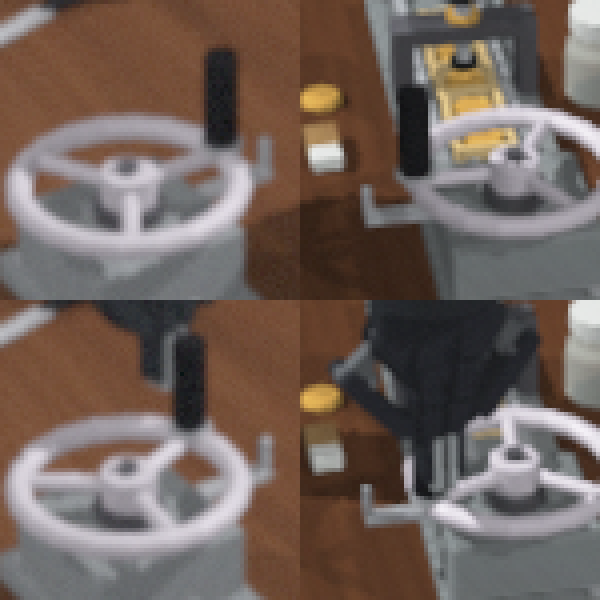

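In the scene camera the handle top was at about (310.2,193.5) at the start and is now at about (302.5,190.2), so it is still short of the pointer. I'll work out the angle.

```bash
cat >> h.py <<'E'
def handle_box(f):
    # dark handle centre column in scene image, rows 198-208 (upper part of peg)
    g=cv2.GaussianBlur(cv2.cvtColor(load(f)['color'],6),(3,3),0); return g
def th_from(f,col_px,ref=310.2):
    c=load(f); t=np.radians(np.arange(300,365,.1)); H=np.c_[AX[0]-.062*np.cos(t),AX[1]+.062*np.sin(t),.147+0*t]
    u=proj(c,H)[:,0]; return np.degrees(t)[np.argmin(abs(u-u[600]-(col_px-ref)))]
E
python3 - <<'E'
from h import *
print(th_from('scene2',302.5))
for f,r in(('scene0',range(196,212,3)),('scene2',range(192,207,3))):
    g=handle_box(f)
    for y in r: print(f,y,g[y,294:320].tolist())
E
```

```text
336.80000000000837
scene0 196 [88, 88, 88, 88, 88, 88, 89, 90, 91, 92, 88, 74, 53, 38, 34, 35, 35, 35, 37, 44, 59, 74, 81, 83, 83, 82]
scene0 199 [88, 88, 88, 88, 88, 88, 88, 88, 88, 88, 84, 72, 52, 35, 32, 32, 31, 31, 34, 44, 63, 80, 87, 87, 85, 84]
scene0 202 [88, 88, 88, 88, 88, 88, 86, 87, 88, 87, 83, 71, 51, 35, 29, 29, 28, 28, 31, 42, 64, 83, 91, 90, 89, 88]
scene0 205 [85, 86, 87, 88, 88, 89, 89, 89, 90, 89, 84, 71, 50, 35, 31, 30, 29, 31, 34, 43, 61, 79, 88, 92, 92, 92]
scene0 208 [108, 106, 105, 102, 98, 94, 92, 90, 89, 89, 87, 74, 52, 35, 30, 31, 30, 30, 31, 42, 63, 81, 89, 91, 91, 91]
scene0 211 [166, 166, 166, 164, 162, 158, 154, 148, 142, 135, 124, 100, 66, 38, 29, 30, 29, 26, 27, 39, 59, 77, 85, 88, 90, 91]
scene2 192 [48, 67, 88, 89, 64, 39, 33, 34, 34, 35, 38, 46, 62, 78, 85, 85, 84, 83, 82, 82, 82, 81, 80, 82, 82, 82]
scene2 195 [51, 68, 88, 90, 66, 40, 29, 28, 28, 31, 35, 44, 63, 82, 90, 91, 90, 88, 87, 85, 84, 83, 83, 83, 83, 82]
scene2 198 [51, 68, 90, 93, 70, 42, 28, 27, 30, 31, 33, 44, 63, 81, 89, 91, 92, 92, 92, 90, 89, 87, 85, 84, 84, 84]
scene2 201 [93, 101, 107, 96, 68, 42, 32, 31, 29, 28, 32, 41, 61, 80, 90, 92, 93, 92, 92, 92, 92, 93, 92, 89, 88, 87]
scene2 204 [87, 87, 85, 74, 55, 38, 30, 29, 30, 33, 36, 44, 60, 76, 85, 88, 88, 89, 91, 91, 91, 92, 91, 91, 92, 92]
```

```bash
cat >> h.py <<'E'
def edge(f):
    g=handle_box(f).astype(float); o=[]
    for y in range(194,209):
        r=g[y,285:325]; d=np.where(r<45)[0]
        if len(d)==0: continue
        i=d.max()
        while r[i+1]<60: i+=1
        o.append(285+i+(60-r[i])/(r[i+1]-r[i]))
    return np.median(o)
def th_edge(f): return th_from(f,310.2+edge(f)-edge('scene0')), edge(f)-edge('scene0')
E
python3 - <<'E'
from h import *
print(th_edge('scene2'))
rows([push(338+14*k/6,rate=.88) for k in range(0,7)])
E
```

```text
(np.float64(336.1000000000082), np.float64(-7.9571428571428555))
t(mm) [ 0.5 -6.8 -0.1] r [-13.5  -0.6  -0.2]
t(mm) [0.  0.3 2.5] r [2.1 0.  0. ]
t(mm) [0.  0.3 2.5] r [2.1 0.  0. ]
t(mm) [0.  0.3 2.5] r [2.1 0.  0. ]
t(mm) [0.  0.3 2.5] r [2.1 0.  0. ]
t(mm) [0.  0.3 2.5] r [2.1 0.  0. ]
t(mm) [0.  0.3 2.5] r [2.1 0.  0. ]
```

```bash
python3 -c "
from h import *
line([.5046,-.1129,.1165],95,6)"
```

```text
t(mm) [-0.   0.3  2.9] r [ 1.9 -0.7 -0.1]
t(mm) [0.  0.4 2.8] r [1.9 0.  0. ]
t(mm) [0.  0.5 2.8] r [1.9 0.  0. ]
t(mm) [0.  0.6 2.8] r [1.9 0.  0. ]
t(mm) [0.  0.7 2.8] r [1.9 0.  0. ]
t(mm) [0.  0.8 2.8] r [1.9 0.  0. ]
```

Emit:
jog_arm:
  series:
    - {"tx":0,"ty":0.0005,"tz":0.003,"rx":2,"ry":-0.7,"rz":0,"gripper":0}
    - {"tx":0,"ty":0.0005,"tz":0.003,"rx":2,"ry":0,"rz":0,"gripper":0}
    - {"tx":0,"ty":0.0005,"tz":0.003,"rx":2,"ry":0,"rz":0,"gripper":0}
    - {"tx":0,"ty":0.0005,"tz":0.003,"rx":2,"ry":0,"rz":0,"gripper":0}
    - {"tx":0,"ty":0.0005,"tz":0.0025,"rx":2,"ry":0,"rz":0,"gripper":0}
    - {"tx":0,"ty":0.0005,"tz":0.002,"rx":2,"ry":0,"rz":0,"gripper":0}

```text
time_s: 11.15
position: [0.5034, -0.1176, 0.1165]
ee_rot: [0.477, -0.519, 0.483, 0.52]
contact_force: [-1.7, -4.3, 0.7]
opening: -0.0
```

```bash
python3 -c "
from h import *
brief(); print(theta(), theta(20.5),theta(21.5))
snap('scene','scene3'); print(th_edge('scene3'))
line([.503,-.1065,.1165],90,3)"
```

```text
t 11.15 p [ 0.5034 -0.1176  0.1165] psi 94.6 q6 2.69 F [-1.7 -4.3  0.7] op -0.0 tilt [-0.006 -0.006 -1.   ]
[np.float64(349.8), np.float64(181.0)] [np.float64(349.3), np.float64(181.5)] [np.float64(350.3), np.float64(180.6)]
(np.float64(346.80000000001064), np.float64(-4.00714285714281))
t(mm) [-0.  -0.2  3.6] r [ 1.5 -0.3 -0.4]
t(mm) [-0.  -0.1  3.6] r [1.5 0.  0. ]
t(mm) [-0.   0.   3.6] r [ 1.5 -0.  -0. ]
```

Emit:
jog_arm:
  series:
    - {"tx":0,"ty":0,"tz":0.003,"rx":1,"ry":-0.3,"rz":-0.3,"gripper":0}
    - {"tx":0,"ty":0,"tz":0.003,"rx":1,"ry":0,"rz":0,"gripper":0}
    - {"tx":0,"ty":0,"tz":0.0025,"rx":1,"ry":0,"rz":0,"gripper":0}
    - {"tx":0,"ty":0,"tz":0.001,"rx":0,"ry":0,"rz":0,"gripper":0}

```text
time_s: 11.7
position: [0.5009, -0.1098, 0.1163]
ee_rot: [0.49, -0.506, 0.494, 0.509]
contact_force: [-2.5, -4.3, 0.7]
opening: -0.0002
```

```bash
python3 -c "
from h import *
brief(); print(theta())
for i in range(3): snap('scene','scene4'); print(th_edge('scene4'))
snap('side','side4')
brief()
f=lambda n,y,x,s:cv2.resize(load(n)['color'][y:y+s,x:x+s],(300,300),interpolation=3)
cv2.imwrite('pics/crop4.png',np.vstack([np.hstack([f('scene0',180,255,75),f('side0',230,275,75)]),np.hstack([f('scene4',180,255,75),f('side4',230,275,75)])]))
"
```

```text
t 11.7 p [ 0.5009 -0.1098  0.1163] psi 91.7 q6 2.75 F [-2.5 -4.3  0.7] op -0.0 tilt [-0.006 -0.002 -1.   ]
[np.float64(357.1), np.float64(179.5)]
(np.float64(355.0000000000125), np.float64(-1.3865546218486884))
(np.float64(354.80000000001246), np.float64(-1.4453781512604564))
(np.float64(354.60000000001247), np.float64(-1.4887218045112718))
t 11.9 p [ 0.5009 -0.1097  0.1162] psi 91.7 q6 2.75 F [-3.1 -5.   1.8] op -0.0 tilt [-0.006 -0.002 -1.   ]
```

View pics/crop4.png

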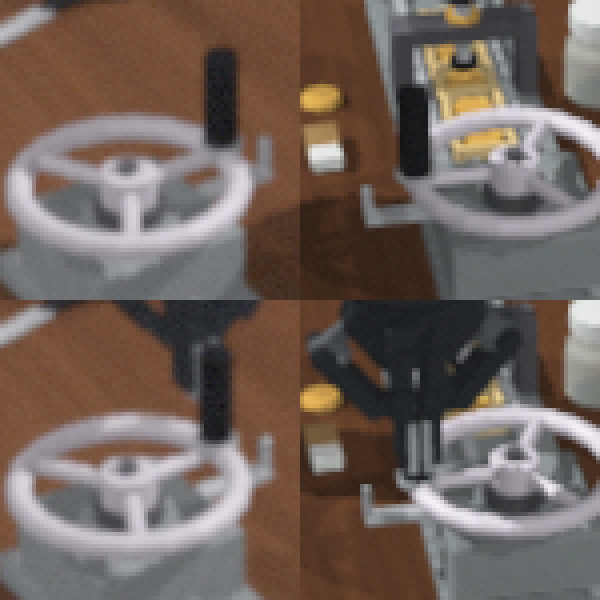

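The handle is now about 1.4 px, or 5°, short of where it started in the scene camera. The last part goes in small steps.

Emit:
jog_arm:
  series:
    - {"tx":0,"ty":0,"tz":0.002,"rx":0.5,"ry":0,"rz":0,"gripper":0}
    - {"tx":0,"ty":0,"tz":0.0015,"rx":0.5,"ry":0,"rz":0,"gripper":0}
    - {"tx":0,"ty":0,"tz":0.001,"rx":0,"ry":0,"rz":0,"gripper":0}

```text
time_s: 12.28
position: [0.5, -0.1059, 0.1162]
ee_rot: [0.494, -0.502, 0.499, 0.505]
contact_force: [-2.3, -4.4, 1.2]
opening: 0.0002
```

```bash
cat >> h.py <<'E'
def wheelshift(f,win=(298,190,322,214)):
    # translation of handle patch vs scene0 in scene cam
    x0,y0,x1,y1=win; t=load('scene0')['color'][y0:y1,x0:x1]
    def ecc(a,b):
        W=np.eye(2,3,dtype=np.float32); _,W=cv2.findTransformECC(cv2.cvtColor(a,6),cv2.cvtColor(b,6),W,cv2.MOTION_TRANSLATION,(3,200,1e-6)); return W[:,2]
    return ecc(t,load(f)['color'][y0:y1,x0:x1])
E
python3 -c "
from h import *
brief(); print(theta())
for i in range(4): snap('scene','scene5'); print(th_edge('scene5'))
for f in('scene4','scene5'): print(wheelshift(f,(305,188,320,214)))
"
```

```text
t 12.28 p [ 0.5    -0.1059  0.1162] psi 90.8 q6 2.78 F [-2.3 -4.4  1.2] op 0.0 tilt [-0.008 -0.002 -1.   ]
[np.float64(0.6), np.float64(177.7)]
(np.float64(358.4000000000133), np.float64(-0.43609022556387345))
(np.float64(358.4000000000133), np.float64(-0.4126984126983757))
(np.float64(358.4000000000133), np.float64(-0.43609022556387345))
(np.float64(358.4000000000133), np.float64(-0.4126984126983757))
[-1.5996069 -0.6582833]
[-0.36084792  1.3422108 ]
```

Emit:
jog_arm:
  series:
    - {"tx":0,"ty":0,"tz":0.001,"rx":0,"ry":0,"rz":0,"gripper":0}
    - {"tx":0,"ty":0,"tz":-0.01,"rx":0,"ry":0,"rz":0,"gripper":0}
    - {"tx":-0.01,"ty":0,"tz":-0.02,"rx":0,"ry":0,"rz":0,"gripper":0}
    - {"tx":-0.02,"ty":0,"tz":-0.03,"rx":0,"ry":0,"rz":0,"gripper":0}
    - {"tx":-0.03,"ty":0,"tz":-0.04,"rx":0,"ry":0,"rz":0,"gripper":0}
    - {"tx":-0.03,"ty":0,"tz":-0.04,"rx":0,"ry":0,"rz":0,"gripper":0}
    - {"tx":-0.03,"ty":0,"tz":-0.04,"rx":0,"ry":0,"rz":0,"gripper":0}
    - {"tx":0,"ty":0,"tz":0,"rx":0,"ry":0,"rz":0,"gripper":0}

```text
time_s: 13.48
position: [0.5047, -0.2958, 0.2439]
ee_rot: [-0.496, 0.504, -0.497, -0.503]
contact_force: [0.6, 0.4, -0.4]
opening: -0.0
```

```bash
python3 -c "
from h import *
brief()
for i in range(3): snap('scene','scene6'); print(th_edge('scene6'), wheelshift('scene6',(300,188,320,214)))
snap('side','side6'); snap('wrist','w6')
f=lambda n,y,x,s:cv2.resize(load(n)['color'][y:y+s,x:x+s],(300,300),interpolation=3)
cv2.imwrite('pics/crop6.png',np.vstack([np.hstack([f('scene0',180,255,75),f('side0',230,275,75)]),np.hstack([f('scene6',180,255,75),f('side6',230,275,75)])]))
"
```

```text
t 13.47 p [ 0.5047 -0.2958  0.2439] psi 90.8 q6 2.47 F [ 0.6  0.4 -0.4] op -0.0 tilt [-0.001 -0.003 -1.   ]
(np.float64(359.50000000001353), np.float64(-0.13492063492060424)) [-0.00606936 -0.7592166 ]
(np.float64(359.3000000000135), np.float64(-0.17293233082705228)) [-0.00954841 -0.70277554]
(np.float64(359.3000000000135), np.float64(-0.17293233082705228)) [-0.01368937 -0.7319333 ]
```

View pics/crop6.png

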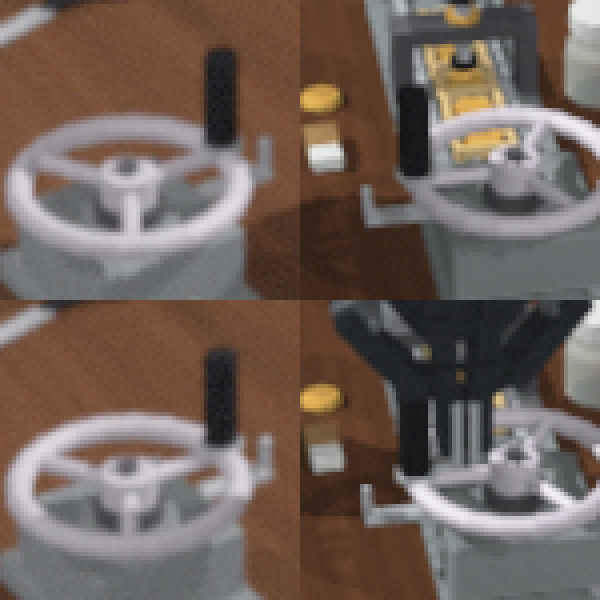

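```bash
python3 -c "
from h import *
line([.465,.01,.26],120,8)"
```

```text
t(mm) [-2.4  4.2 37.6] r [-3.6  0.2 -0.4]
t(mm) [-2.5  1.8 37.8] r [-3.6  0.   0. ]
t(mm) [-2.5 -0.6 37.8] r [-3.6  0.   0. ]
t(mm) [-2.5 -3.  37.7] r [-3.6  0.   0. ]
t(mm) [-2.5 -5.4 37.5] r [-3.6  0.   0. ]
t(mm) [-2.5 -7.7 37.1] r [-3.6  0.   0. ]
t(mm) [ -2.5 -10.   36.5] r [-3.6  0.   0. ]
t(mm) [ -2.5 -12.3  35.8] r [-3.6  0.   0. ]
```

Emit:
jog_arm:
  series:
    - {"tx":-0.0025,"ty":0.004,"tz":0.0375,"rx":-3.6,"ry":0.2,"rz":-0.4,"gripper":0}
    - {"tx":-0.0025,"ty":0.002,"tz":0.038,"rx":-3.6,"ry":0,"rz":0,"gripper":0}
    - {"tx":-0.0025,"ty":-0.0005,"tz":0.038,"rx":-3.6,"ry":0,"rz":0,"gripper":0}
    - {"tx":-0.0025,"ty":-0.003,"tz":0.0375,"rx":-3.6,"ry":0,"rz":0,"gripper":0}
    - {"tx":-0.0025,"ty":-0.0055,"tz":0.0375,"rx":-3.6,"ry":0,"rz":0,"gripper":0}
    - {"tx":-0.0025,"ty":-0.008,"tz":0.037,"rx":-3.6,"ry":0,"rz":0,"gripper":0}
    - {"tx":-0.0025,"ty":-0.01,"tz":0.0365,"rx":-3.6,"ry":0,"rz":0,"gripper":0}
    - {"tx":-0.0025,"ty":-0.012,"tz":0.036,"rx":-3.6,"ry":0,"rz":0,"gripper":0}

```text
time_s: 14.72
position: [0.4569, 0.0253, 0.2558]
ee_rot: [0.347, -0.612, 0.347, 0.621]
contact_force: [0.8, -0.3, -0.1]
opening: 0.0
```

Emit:
jog_arm:
  series:
    - {"tx":0,"ty":0,"tz":0,"rx":0,"ry":0,"rz":0,"gripper":0}

```text
time_s: 14.85
position: [0.4558, 0.0281, 0.2556]
ee_rot: [0.345, -0.612, 0.345, 0.622]
contact_force: [0.8, -1.0, -0.2]
opening: -0.0001
```

```bash
python3 -c "
from h import *
brief()
c=snap('wrist','w7'); snap('scene','scene7'); snap('side','side7')
print(proj(c,[[*AX,.096],[*(AX-[.062,0]),.147],[*(AX-[.0925,0]),.081]]))
"
```

```text
t 14.85 p [0.4558 0.0281 0.2556] psi 121.6 q6 2.48 F [ 0.8 -1.  -0.2] op -0.0 tilt [-0.012  0.007 -1.   ]
[[275.4242477   17.04317755]
 [350.57506649  47.86696257]
 [374.32014717  88.45859149]]
```

View pics/w7.png

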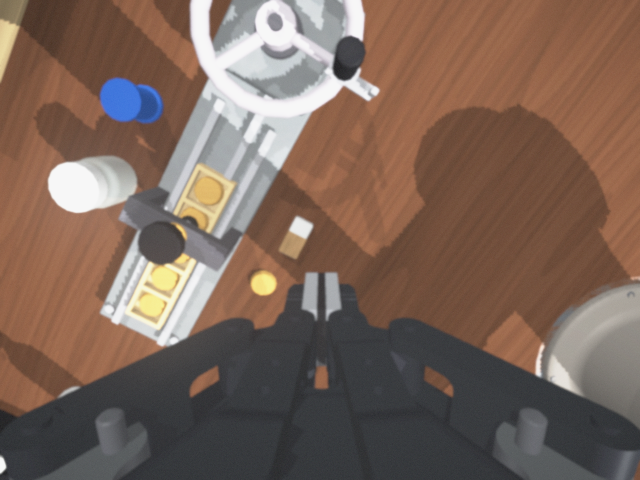

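The wrist view shows the hub bolt near (277,25), the handle top near (350,52), the pointer tip near (375,92) and the stamp head near (161,242). The carrier has advanced. I'll enlarge the wheel and stamp to read these more closely.

```bash
python3 -c "
from h import *
c=load('w7')['color']
a=cv2.resize(c[0:110,260:400],(763,600)[:2],interpolation=cv2.INTER_CUBIC)
a=cv2.resize(c[0:110,260:400],None,fx=4,fy=4,interpolation=cv2.INTER_CUBIC)
b=cv2.resize(c[180:280,120:180],None,fx=4,fy=4,interpolation=cv2.INTER_CUBIC)
o=np.zeros((440,800,3),np.uint8); o[:440,:560]=a; o[:400,560:]=b; cv2.imwrite('pics/crop7.png',o)
"
```

```text
(no output)
```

View pics/crop7.png

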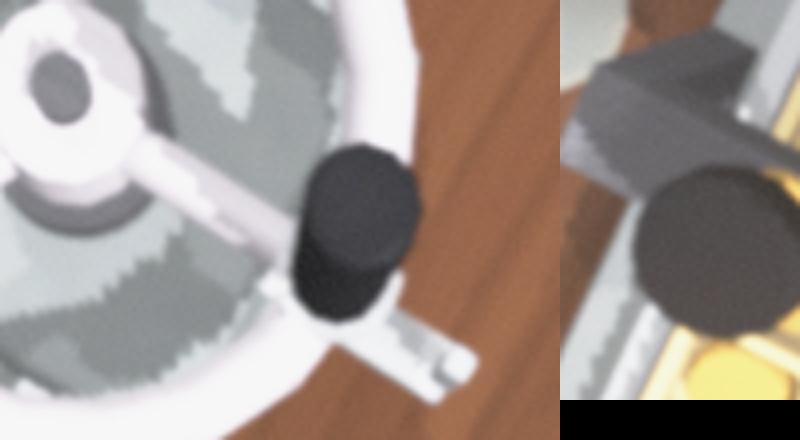

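```bash
python3 -c "
from h import *
c=load('w7')
P={n:at_z(c,np.array(uv)-.375,z) for n,uv,z in [('bolt',(275.5,21.75),.096),('handle',(351,51.75),.147),('ptr',(375,90.75),.081),('stamp',(160,242.75),.112)]}
for n in P:
  d=(P[n]-P['bolt'])[:2]; print(n,P[n].round(4),np.linalg.norm(d).round(4),np.degrees(np.arctan2(d[1],d[0])).round(2))
for f in ('scene7',): print(th_edge(f), wheelshift(f,(300,188,320,214)), wheelshift(f,(304,186,318,205)))
# fit full-wheel: synthetic gradient
t=np.radians([350,355,358,360]); H=np.c_[AX[0]-.062*np.cos(t),AX[1]+.062*np.sin(t),.147+0*t]
print((proj(load('scene0'),H)-proj(load('scene0'),H)[3]).round(2),(proj(load('side0'),H)-proj(load('side0'),H)[3]).round(2))
for w in((300,248,310,275),(296,245,308,262),):
  x0,y0,x1,y1=w
  W=np.eye(2,3,dtype=np.float32); _,W=cv2.findTransformECC(cv2.cvtColor(load('side0')['color'],6)[230:285,294:312],cv2.cvtColor(load('side7')['color'],6)[230:285,294:312],W,cv2.MOTION_TRANSLATION,(3,200,1e-6)); print('side',W[:,2])
"
```

```text
bolt [ 0.5637 -0.0828  0.096 ] 0.0 0.0
handle [ 0.5019 -0.0838  0.147 ] 0.0619 -179.1
ptr [ 0.4715 -0.0844  0.081 ] 0.0923 -179.03
stamp [0.561  0.1145 0.112 ] 0.1974 90.8
(np.float64(359.3000000000135), np.float64(-0.19047619047614717)) [-0.02096735 -0.69867545] [-0.19210401  0.82777995]
[[-2.93 -1.9 ]
 [-1.38 -0.99]
 [-0.53 -0.4 ]
 [ 0.    0.  ]] [[0.97 2.29]
 [0.39 1.15]
 [0.13 0.46]
 [0.   0.  ]]
side [ 0.05260324 -0.34007314]
side [ 0.05260324 -0.34007314]
```

The handle, axis and pointer line up to about 0.1°, and the radii come out at 61.9 and 92.3 mm against 62 and 92.5. The scene camera gives 359.3°. The wheel is done, so I'll go to the stamp.

```bash
python3 -c "
from h import *
line([.5605,.1132,.15],125,6)"
```

```text
t(mm) [ 17.5 -22.5   3.3] r [-0.6  0.6 -0.4]
t(mm) [ 17.6 -22.4   3.3] r [-0.6  0.   0. ]
t(mm) [ 17.6 -22.5   3. ] r [-0.6  0.   0. ]
t(mm) [ 17.6 -22.5   2.8] r [-0.6  0.   0. ]
t(mm) [ 17.6 -22.5   2.6] r [-0.6  0.   0. ]
t(mm) [ 17.6 -22.6   2.3] r [-0.6  0.   0. ]
```

Emit:
jog_arm:
  series:
    - {"tx":0.0175,"ty":-0.0225,"tz":0.003,"rx":-0.6,"ry":0.6,"rz":-0.4,"gripper":0}
    - {"tx":0.0175,"ty":-0.0225,"tz":0.003,"rx":-0.6,"ry":0,"rz":0,"gripper":0}
    - {"tx":0.0175,"ty":-0.0225,"tz":0.003,"rx":-0.6,"ry":0,"rz":0,"gripper":0}
    - {"tx":0.0175,"ty":-0.0225,"tz":0.003,"rx":-0.6,"ry":0,"rz":0,"gripper":0}
    - {"tx":0.0175,"ty":-0.0225,"tz":0.0025,"rx":-0.6,"ry":0,"rz":0,"gripper":0}
    - {"tx":0.012,"ty":-0.0175,"tz":0.002,"rx":-0.6,"ry":0,"rz":0,"gripper":0}
    - {"tx":0,"ty":0,"tz":0,"rx":0,"ry":0,"rz":0,"gripper":0}

```text
time_s: 15.88
position: [0.562, 0.103, 0.1502]
ee_rot: [0.33, -0.625, 0.332, 0.625]
contact_force: [0.1, -0.8, 0.4]
opening: -0.0001
```

```bash
python3 -c "
from h import *
brief(); line([.5605,.1132,.124],125,4)"
```

```text
t 15.88 p [0.562  0.103  0.1502] psi 124.2 q6 2.59 F [ 0.1 -0.8  0.4] op -0.0 tilt [-0.002 -0.002 -1.   ]
t(mm) [ 6.5 -1.1  2.3] r [-0.2 -0.  -0.2]
t(mm) [ 6.5 -1.1  2.3] r [-0.2  0.   0. ]
t(mm) [ 6.5 -1.1  2.3] r [-0.2  0.   0. ]
t(mm) [ 6.5 -1.1  2.3] r [-0.2  0.   0. ]
```

Emit:
jog_arm:
  series:
    - {"tx":0.005,"ty":-0.0015,"tz":0.0025,"rx":0,"ry":0,"rz":0,"gripper":0}
    - {"tx":0.005,"ty":-0.0015,"tz":0.0025,"rx":0,"ry":0,"rz":0,"gripper":0}
    - {"tx":0.005,"ty":-0.001,"tz":0.0025,"rx":0,"ry":0,"rz":0,"gripper":0}
    - {"tx":0.005,"ty":-0.001,"tz":0.0025,"rx":0,"ry":0,"rz":0,"gripper":0}
    - {"tx":0.002,"ty":0,"tz":0,"rx":0,"ry":0,"rz":0,"gripper":0}
    - {"tx":0,"ty":0,"tz":0,"rx":0,"ry":0,"rz":0,"gripper":0}

```text
time_s: 16.62
position: [0.5598, 0.1126, 0.128]
ee_rot: [0.331, -0.624, 0.333, 0.624]
contact_force: [0.3, 0.0, -0.3]
opening: 0.0003
```

```bash
python3 -c "
from h import *
brief(); 
f=lambda n,y,x,s:cv2.resize(load(n)['color'][y:y+s,x:x+s],(400,400),interpolation=3)
snap('scene','scene8');snap('side','side8')
cv2.imwrite('pics/crop8.png',np.hstack([f('scene8',210,290,100),f('side8',185,270,90)]))
"
```

```text
t 16.62 p [0.5598 0.1126 0.128 ] psi 124.0 q6 2.61 F [ 0.3  0.  -0.3] op 0.0 tilt [-0.001 -0.002 -1.   ]
```

View pics/crop8.png

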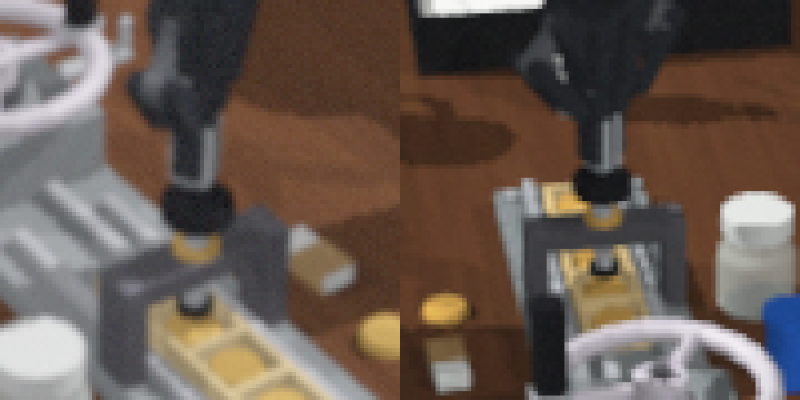

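The fingertips are centred over the stamp head, near (198,190) in the left crop and (602,180) in the right, and a cap sits under the stem. Pressing now.

Emit:
jog_arm:
  series:
    - {"tx":0.003,"ty":0,"tz":0,"rx":0,"ry":0,"rz":0,"gripper":0}
    - {"tx":0.003,"ty":0,"tz":0,"rx":0,"ry":0,"rz":0,"gripper":0}
    - {"tx":0.003,"ty":0,"tz":0,"rx":0,"ry":0,"rz":0,"gripper":0}
    - {"tx":0.003,"ty":0,"tz":0,"rx":0,"ry":0,"rz":0,"gripper":0}
    - {"tx":0.003,"ty":0,"tz":0,"rx":0,"ry":0,"rz":0,"gripper":0}

```text
time_s: 17.35
position: [0.5603, 0.1125, 0.1133]
ee_rot: [-0.331, 0.625, -0.332, -0.624]
contact_force: [-1.4, 1.2, 4.4]
opening: -0.0003
```

Emit:
jog_arm:
  series:
    - {"tx":0.002,"ty":0,"tz":0,"rx":0,"ry":0,"rz":0,"gripper":0}
    - {"tx":0.002,"ty":0,"tz":0,"rx":0,"ry":0,"rz":0,"gripper":0}
    - {"tx":0.002,"ty":0,"tz":0,"rx":0,"ry":0,"rz":0,"gripper":0}

```text
time_s: 17.73
position: [0.5605, 0.1125, 0.1098]
ee_rot: [-0.332, 0.625, -0.332, -0.623]
contact_force: [-8.7, -1.2, 25.0]
opening: 0.0001
```

The force jumped to 25 N with the TCP at z = 0.110, so the stamp is on its stop. Releasing straight up.

Emit:
jog_arm:
  series:
    - {"tx":0,"ty":0,"tz":0,"rx":0,"ry":0,"rz":0,"gripper":0}
    - {"tx":-0.003,"ty":0,"tz":0,"rx":0,"ry":0,"rz":0,"gripper":0}
    - {"tx":-0.005,"ty":0,"tz":0,"rx":0,"ry":0,"rz":0,"gripper":0}
    - {"tx":-0.01,"ty":0,"tz":0,"rx":0,"ry":0,"rz":0,"gripper":0}
    - {"tx":-0.03,"ty":0,"tz":0,"rx":0,"ry":0,"rz":0,"gripper":0}
    - {"tx":-0.04,"ty":0,"tz":0,"rx":0,"ry":0,"rz":0,"gripper":0}
    - {"tx":-0.04,"ty":0.03,"tz":0,"rx":0,"ry":0,"rz":0,"gripper":0}
    - {"tx":0,"ty":0,"tz":0,"rx":0,"ry":0,"rz":0,"gripper":0}

```text
time_s: 18.73
position: [0.5349, 0.0956, 0.2428]
ee_rot: [-0.331, 0.625, -0.332, -0.624]
contact_force: [0.1, 0.1, -0.8]
opening: 0.0001
```

```bash
python3 -c "
from h import *
brief(); snap('scene','scene9');snap('side','side9'); print(th_edge('scene9'))
a=cv2.resize(load('scene9')['color'][180:360,240:420],(400,400),interpolation=3); b=cv2.resize(load('side9')['color'][210:325,265:380],(400,400),interpolation=3)
cv2.imwrite('pics/crop9.png',np.hstack([a,b]))
"
```

```text
t 18.73 p [0.5349 0.0956 0.2428] psi 124.0 q6 2.59 F [ 0.1  0.1 -0.8] op 0.0 tilt [ 0.002 -0.002 -1.   ]
(np.float64(359.10000000001344), np.float64(-0.23579782790307036))
```

View pics/crop9.png

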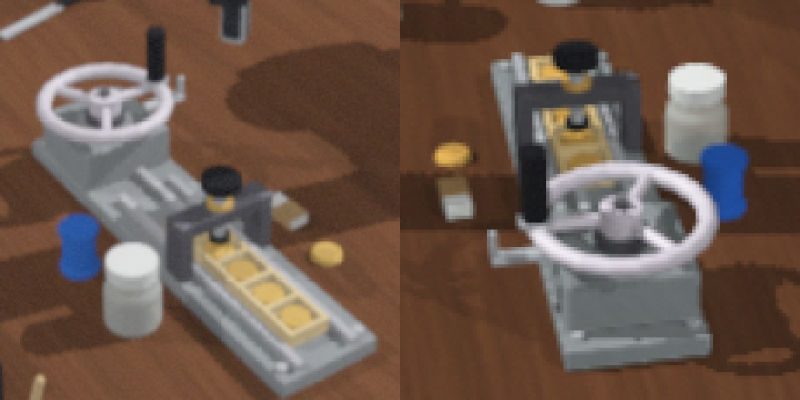

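The stamp head is back up at its starting pixels, near (220,173) in the left crop. The handle is at the pointer, the carrier has moved on one pocket, and the bystanders haven't moved. Handing in.

```bash
python3 -c "
from h import *
print(ticket.hand_in())"
```

```text
the job is handed in; nothing more can be done
None
```

I turned the wheel one full clockwise turn, pressed the stamp once to its stop, let it spring back, and handed the job in at about 19 s. I pushed the wheel with the shut fingers behind the handle; nothing was gripped, and I saw no overrun or backward turn.

**Wheel:** From close by, the wrist camera put handle, axis and pointer in line to about 0.1°. The scene camera read about 359.1–359.5°, slightly short. A patch match on the handle disagreed (up to about 0.8 px vertically, sign changing with the patch) and I did not use it. So the handle may be up to about 1° short of the pointer.

**Stamp:** I pressed only after the wheel was in place. The force jumped to 25 N with the fingertips at 102 mm, so the stamp was on its stop. The last pictures show the head back up.

**Everything else:** The last pictures show the carrier one pocket further on with a cap under the stamp. The spool, jar, spare cap and eraser stand where they were. I did not look again at the mug, scissors and paint, but the arm never went near them. The robot was touching nothing at hand-in.

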